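# Ratchet up the red current clamp

### The arm

A 6-joint arm with a two-finger parallel gripper is mounted at the origin on the work surface. World frame = base frame: x ahead of the robot, y to its left, z up, the work surface at z = 0. Lengths are in m, angles in rad, forces in N, time in s.
With the tool pointing down it reaches from about 0.35 to 0.775 m from the base axis. Payload 7.3 kg.
Tool frame: the origin (TCP) lies at the very end of the fingers, on their centre line; the grasp point (between the pads) lies 19 mm behind it (manip.grip_depth is the distance from the TCP to the grasp point, in m); z points along the fingers, y is the direction in which the jaws open and shut (so a half turn about z gives the same grasp; the last joint's range is limited). The gripper opens to 92 mm and grips with 3 to 60 N. Pads are 19 mm wide; open, the fingers measure 130 mm over their backs; the gripper's body (75 mm by 190 mm) begins 47 mm behind the grasp point.
Start: joints at [1.197, 0.342, 1.524, -0, 1.275, -0.146], TCP at [0.119, 0.511, 0.227] pointing down, gripper open.
Joint ranges: [-2.53, 2.53], [-0.77, 2.02], [0.04, 2.7], [-1, 4.14], [0.28, 2.66], [-3.11, 3.11]. Speed limits (rad/s): [2.57, 2.57, 3.14, 3.14, 3.14, 3.14].

### API

Orientations are given as a unit quaternion [x, y, z, w].
In Python, from workcell import manip gives the robot as it stands.
- The arm moves only by the tool arm_command, never from a script. Its argument "steps" is a list that holds one entry, the list of rows, each a list of 7 numbers: the turn, a rotation vector about the world's x, y, z in degrees, then the shift along the world's x, y, z in mm, then the opening, from -1 (shut) to 1 (fully open). In form: [[[wx, wy, wz, tx, ty, tz, gripper], ...]]. A call has 1 to 5 rows; each row is the pose to reach, as a shift and turn from the pose commanded when the call began; what a row does not reach only later rows make up. A row lasts 1/10 s, in which the tool goes at most 50 mm and 8.59 degrees, less where a joint would pass 70% of its speed; a pose out of reach is approached as far as the arm can. A call with a gripper value outside its range is refused whole. The fingers move at their own pace and stop on an object; "newtons" is the grip in N (left out, the last holds). Time passes only in rows, so rows that repeat a pose let the fingers close. It gives the time, the measured TCP pose, the force and the opening at its end, in the units of the state.
- manip.sense(): the state, without advancing time (a new reading comes with each control period).
- manip.get_image(name): name is "side" or "top" or "wrist"; returns a dict with "img" (400x640x3 uint8, blue, green, red), "K" (3x3 intrinsics, pixels), "R" (3x3) and "t" (3): a world point X has camera coordinates R X + t; the wrist camera has in their place "tool_from_camera" (4x4, takes a point from camera to tool coordinates, whose origin is the TCP and whose axes are the flange's). Camera axes: x right, y down, z forward; pixel columns grow to the right and rows downward; lengths in m; the calibration is good to about 2 mm. A picture is of the moment at which its call begins: read the wrist's pose just before it. There is no depth.
- manip.close_job(): hands the job in, once; it reports no verdict.
The state is a dict: "time": time; "joint_pos": joint angles; "qd": joint speeds; "effort": joint torques, N m; "position": TCP position; "ee_rot": TCP orientation; "ft_force": force on the tool from outside, world axes, zero at the start; "ft_torque": the same for the moment, N m; "gripper_width": opening from 0.0 (shut) to 1.0 (fully open).
Only numpy, scipy, OpenCV 4.12 (cv2) and the standard library are available. Lean on these libraries where they do the work, as an engineer would, in place of code of your own. Each camera call takes 0.05 s, during which the arm holds its last target. There are 200 camera calls.

### The job

Tighten the current clamp that has the red knob: its ratchet handle grips the nut when turned clockwise (seen from above) and spins loose over it anticlockwise, and it now stands almost at its clockwise stop, so swing it back anticlockwise first and then clockwise until the nut's white pointer lies inside the green arc. The nut cannot be backed off, so do not overshoot the arc. Leave the black-knobbed clamp alone, and let go of the handle when done.

Things in the scene. Friction and masses are not known exactly. Their poses are not given: they have to be found in the camera images.
- red_clamp: Clamp to tighten: fixed black block 136 x 136 x 30 mm, red stripe on the robot-side (-x) face, copper tongue out of the far face. Origin: centre of its underside, on the vertical axis of nut and handle; z up. Above it a dial (31 mm high), a brass toothed nut (radius 32 mm, 20 teeth, to 48 mm) and the steel handle, an arm 18 mm wide, its top at 58 mm (63 mm at the axis).
- red_handle (a joint): Turn of the red handle, rad, clockwise from above: 0 and 2.0 are its stops. Seen from the axis it points at pi + 1.0 - value, anticlockwise from the block's +x (pi: toward the robot). Starts at 1.65 to 1.9. Clockwise it pushes the nut, after up to 0.32 rad of play while its orange pawl finds a tooth, with 3 to 5 N at the knob; anticlockwise it clicks over the teeth under 2 N. Stays where left.
- red_knob (a point): Red knob upright on the end of the red handle: 22 mm diameter, from 59 to 111 mm above the table, free to spin about its own vertical axis, which lies 110 mm from the clamp's axis. Point: on the knob's axis, 89 mm above the table, a good height to grip.
- red_nut (a joint): Angle of the red clamp's nut, rad, growing clockwise from above. Its white pointer, 5 mm wide, reaching 62 mm from the axis, points to the clamp's far side, at 0.75 minus this value anticlockwise from the block's +x. Starts at -0.1 to 0.3. The green arc on the dial, 49 to 61 mm from the axis, spans 0.75 to 1.40. Stiff (0.35 N m); turns only with the handle's clockwise strokes.
- black_knob (a point): Black knob of the other, like clamp (black stripe), which must not be turned. Point: on the knob's axis, 89 mm above the table; it too stands 110 mm from its clamp's axis, on the robot's side of it.

How it is judged:
By the outcome, as a careful person would: the job done as asked, in the order asked, and still so for the second after the job is handed in, with the robot touching nothing.
It also fails if it takes over 45 s, if anything falls off the work surface, if the arm or the gripper's body presses on something with over 40 N, if the wrist force passes 120 N, or if a joint passes its speed limit or range.

## Working session

There is one attempt and no reset: what is moved stays moved. The work goes in short steps, Python scripts to look and compute and a tool call to move; the robot and the scene stay as the last step left them, time stands still between calls to the robot, and variables do not carry over. Pictures are saved under pics/ and viewed, about 8 in all and at most 12, crops included, and the job is handed in when it is done.

Besides the shell and the picture viewer there is one more tool, called after "Emit:" by a JSON object that holds its "api" and its "payload", one argument or row to a line. arm_command: Moves the arm, as the interface text tells. Its arguments: {"type":"object","properties":{"steps":{"type":"array"},"newtons":{"type":"number"}},"required":["steps"]}

```bash
mkdir -p pics
python3 - <<'E'
from workcell import manip
import cv2
s=manip.sense();print(s['position'],s['ee_rot'],s['time'])
a=manip.get_image("top");b=manip.get_image("side")
for n,i in(("top",a),("side",b)):
    cv2.imwrite(f"pics/{n}0.png",i["img"]);print(n,i["K"].tolist(),i["R"].round(4).tolist(),i["t"])
E
```

```text
[0.11839105 0.51104474 0.22603001] [ 1.13685055e-01  9.93516522e-01 -7.66621932e-04 -2.02547014e-04] 0.0
top [[365.14946474951137, 0.0, 325.62395455365026], [0.0, 365.14946474951137, 197.3735908734706], [0.0, 0.0, 1.0]] [[0.0067, -1.0, -0.0047], [-0.9794, -0.0056, -0.202], [0.202, 0.0059, -0.9794]] [-0.0713613   0.53004176  0.68499319]
side [[451.35129403945547, 0.0, 315.2004889532233], [0.0, 451.35129403945547, 195.65502763773222], [0.0, 0.0, 1.0]] [[0.663, -0.7486, 0.0072], [-0.3822, -0.3467, -0.8566], [0.6437, 0.5651, -0.516]] [-0.4157012   0.25800446  0.5738234 ]
```

View pics/top0.png

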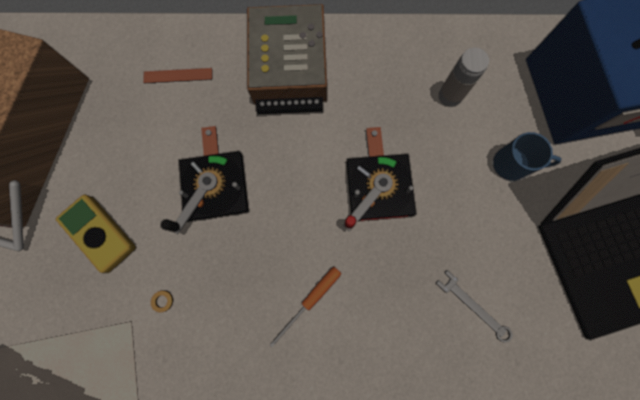

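View pics/side0.png

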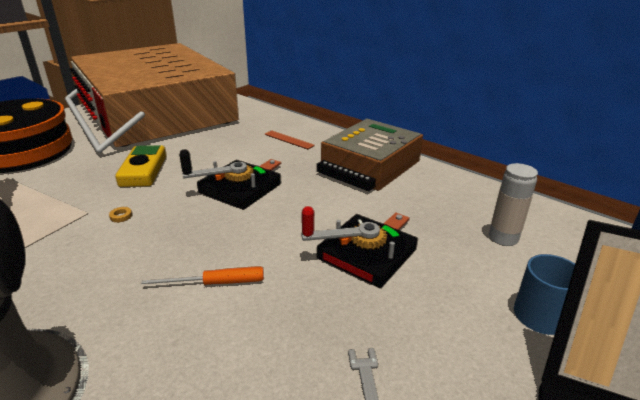

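The top view shows the red clamp: hub about (383,182), red knob about (350,221), pointer toward (363,170) and green arc about (387,161). In the side view the red knob is about (308,222). The black clamp lies about 175 px to the left in the top view.

```bash
cat > h.py <<'E'
from workcell import manip
import cv2, numpy as np
from scipy.spatial.transform import Rotation as Ro
def cam(n):
    s=manip.sense(); i=manip.get_image(n)
    if n=="wrist":
        T=np.eye(4);T[:3,:3]=Ro.from_quat(s['ee_rot']).as_matrix();T[:3,3]=s['position']
        M=T@np.array(i["tool_from_camera"]); i["C"]=M[:3,3]; i["W"]=M[:3,:3]
    else:
        R=np.array(i["R"]); i["W"]=R.T; i["C"]=-R.T@np.array(i["t"])
    return i
def ray(i,p):
    d=i["W"]@np.linalg.inv(i["K"])@[p[0],p[1],1]; return d
def onz(i,p,z):
    d=ray(i,p); return i["C"]+d*(z-i["C"][2])/d[2]
def pix(i,X):
    c=i["K"]@(i["W"].T@(np.asarray(X)-i["C"])); return c[:2]/c[2]
def cross(a,p,b,q):
    A=[];r=[]
    for i,u in((a,p),(b,q)):
        d=ray(i,u);d/=np.linalg.norm(d);P=np.eye(3)-np.outer(d,d);A.append(P);r.append(P@i["C"])
    A=np.vstack(A);r=np.hstack(r);x=np.linalg.lstsq(A,r,rcond=None)[0];return x,np.linalg.norm(A@x-r)
def blobs(i,lo,hi,box=None,mn=8):
    m=cv2.inRange(cv2.cvtColor(i["img"],cv2.COLOR_BGR2HSV),np.array(lo),np.array(hi))
    if box is not None:
        k=np.zeros_like(m);k[box[1]:box[3],box[0]:box[2]]=1;m*=k
    n,l,st,c=cv2.connectedComponentsWithStats(m)
    return m,[(st[j].tolist(),c[j].round(1).tolist()) for j in range(1,n) if st[j][4]>=mn]
E
python3 - <<'E'
from h import *
a=cam("top");b=cam("side")
print(blobs(a,(0,150,60),(6,255,255),(330,200,380,240))[1]);print(blobs(b,(0,150,60),(6,255,255),(290,200,330,245))[1])
H=onz(a,(383,181.5),.063);print("hub",H,"side hub",cross(a,(383,181.5),b,(370,229)))
for z in(.105,.111):print(onz(a,(350,220),z))
g=blobs(a,(50,120,60),(75,255,255),(370,150,410,175))[1];print("green",g,[onz(a,x[1],.031) for x in g])
print("pointer end",onz(a,(359,167),.04))
c=cv2.cvtColor(a["img"],cv2.COLOR_BGR2GRAY)
for p in((347,156),(410,154),(414,215),(351,219)):print(onz(a,p,.03))
cv2.imwrite("pics/c0.png",cv2.resize(a["img"][135:245,320:440],None,fx=5,fy=5,interpolation=cv2.INTER_CUBIC))
E
```

```text
[([346, 216, 9, 11, 75], [350.1, 220.8])]
[([302, 206, 12, 30, 279], [307.3, 220.5])]
hub [ 0.56191569 -0.18352485  0.063     ] side hub (array([ 0.56422575, -0.18504181,  0.05490662]), np.float64(0.0005019565497521654))
[ 0.47730795 -0.11393208  0.105     ]
[ 0.47645075 -0.11356199  0.111     ]
green [([378, 157, 18, 10, 125], [386.5, 161.1])] [array([ 0.61481713, -0.19706936,  0.031     ])]
pointer end [ 0.5987982  -0.13757969  0.04      ]
[ 0.62606915 -0.11308323  0.03      ]
[ 0.63123715 -0.24792853  0.03      ]
[ 0.49923838 -0.25091199  0.03      ]
[ 0.49011698 -0.12063632  0.03      ]
```

View pics/c0.png

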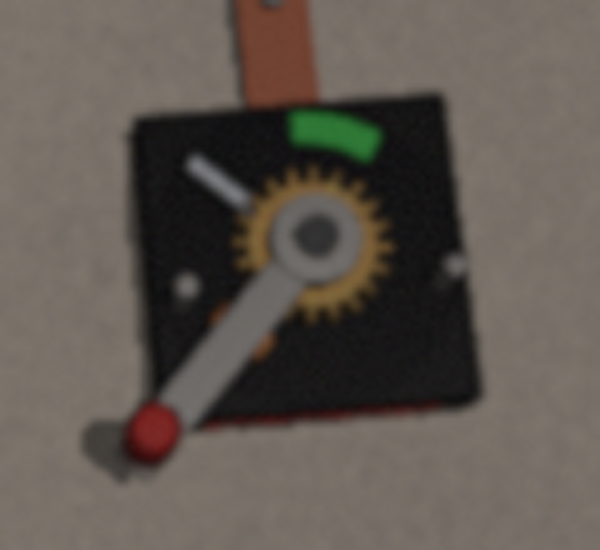

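The block yaw is about +0.07 rad from both its far edge and the arc. That puts the handle at about 1.76 and the nut at about -0.07, both near or within the stated ranges. Next I move to a point above the knob, swinging outward around the base.

Emit:
{"api": "arm_command", "payload": {
  "steps": [
    [[0, 0, 0, 36, -34, 4, 0], [0, 0, 0, 72, -68, 8, 0], [0, 0, 0, 108, -102, 12, 0], [0, 0, 0, 140, -138, 12, 0], [0, 0, 0, 170, -175, 12, 0]]
  ],
  "newtons": 30
}}

```text
time: 0.7
position: [0.2897, 0.335, 0.2388]
ee_rot: [0.114, 0.994, 0.0, 0.0]
ft_force: [0.6, 0.1, -0.8]
gripper_width: 0.616
```

Emit:
{"api": "arm_command", "payload": {
  "steps": [
    [[0, 0, 0, 24, -43, 0, 0], [0, 0, 0, 48, -86, 0, 0], [0, 0, 0, 72, -129, 0, 0], [0, 0, 0, 96, -172, 0, 0], [0, 0, 0, 115, -217, 0, 0]]
  ],
  "newtons": 30
}}

```text
time: 1.2
position: [0.4044, 0.1176, 0.2388]
ee_rot: [0.114, 0.994, 0.0, 0.0]
ft_force: [1.6, 0.9, 1.0]
gripper_width: 0.5
```

Emit:
{"api": "arm_command", "payload": {
  "steps": [
    [[0, 0, 0, 16, -45, 0, 0], [0, 0, 0, 32, -90, 0, 0], [0, 0, 0, 48, -135, -5, 0], [0, 0, 0, 60, -180, -10, 0], [0, 0, 0, 70, -220, -15, 0]]
  ],
  "newtons": 30
}}

```text
time: 1.7
position: [0.4738, -0.1029, 0.2235]
ee_rot: [0.114, 0.993, 0.0, 0.0]
ft_force: [-0.2, 0.7, -0.6]
gripper_width: 0.5
```

Run:
```python
from h import *
w=cam("wrist");cv2.imwrite("pics/w1.png",w["img"]);print(w["C"],manip.sense()["position"])
m,bl=blobs(w,(0,150,50),(8,255,255),None,60);print(bl)
print("pred knob top",pix(w,(.4765,-.1136,.111)),"hub",pix(w,(.562,-.1835,.063)))
```

```text
[ 0.39964652 -0.08419992  0.3810542 ] [ 0.47494355 -0.10796544  0.22253107]
[([197, 179, 119, 47, 1083], [279.9, 201.2])]
pred knob top [306.04680319 201.66335385] hub [260.25976504 282.73298105]
```

View pics/w1.png

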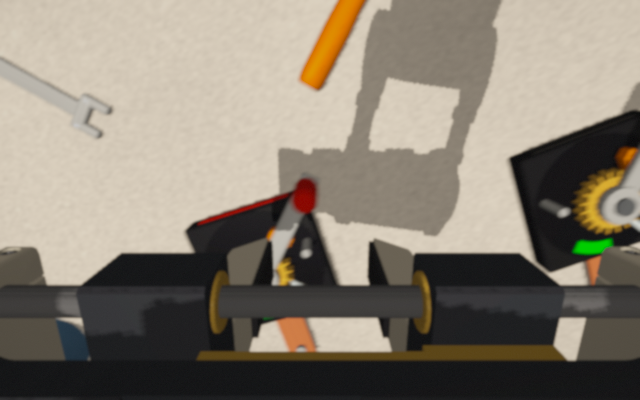

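The wrist view puts the knob's top at about (306,203), which matches the predicted (306,202). So the knob is at (0.4765, -0.114). I'll go down over it.

Emit:
{"api": "arm_command", "payload": {
  "steps": [
    [[0, 0, 0, 2, -13, -40, 0], [0, 0, 0, 2, -13, -70, 0], [0, 0, 0, 2, -13, -90, 0], [0, 0, 0, 2, -13, -95, 0], [0, 0, 0, 2, -13, -95, 0]]
  ],
  "newtons": 30
}}

```text
time: 2.25
position: [0.4753, -0.1133, 0.1284]
ee_rot: [0.114, 0.994, 0.0, -0.001]
ft_force: [0.3, 0.1, 0.7]
gripper_width: 0.497
```

Emit:
{"api": "arm_command", "payload": {
  "steps": [
    [[0, 0, 0, 1, -1, -30, 0], [0, 0, 0, 1, -1, -55, 0], [0, 0, 0, 1, -1, -58, 0], [0, 0, 0, 1, -1, -58, -1], [0, 0, 0, 1, -1, -58, -1]]
  ],
  "newtons": 30
}}

```text
time: 2.75
position: [0.4777, -0.1149, 0.0724]
ee_rot: [0.114, 0.994, -0.0, 0.001]
ft_force: [0.2, -0.2, 1.0]
gripper_width: 0.375
```

Emit:
{"api": "arm_command", "payload": {
  "steps": [
    [[0, 0, 0, 0, 0, 0, -1], [0, 0, 0, 0, 0, 0, -1], [0, 0, 0, 0, 0, 0, -1]]
  ],
  "newtons": 30
}}

```text
time: 3.05
position: [0.4773, -0.1148, 0.0719]
ee_rot: [0.114, 0.994, -0.0, 0.001]
ft_force: [-1.0, 0.8, 7.0]
gripper_width: 0.236
```

Run:
```python
from h import *
s=manip.sense();p=s["position"];print(p,s["ft_force"],s["gripper_width"]*92)
H=np.array([.562,-.1835]);psi=.072
k=p[:2]-H;print("r",np.hypot(*k));a=np.arctan2(k[1],k[0])%(2*np.pi);v0=np.pi+1+psi-a;print("value",v0)
for v in np.r_[np.arange(v0,.2,-.2),.25]:
    t=np.pi+1+psi-v;X=H+.11*np.array([np.cos(t),np.sin(t)]);print(round(v,2),((X-p[:2])*1000).round(0),X.round(3))
```

```text
[ 0.47730756 -0.11480317  0.07187966] [-1.04137695  0.83406012  6.99204026] 21.66723035222684
r 0.10905074355991776
value 1.7534925862647475
1.75 [-1.  1.] [ 0.477 -0.114]
1.55 [-13. -18.] [ 0.465 -0.133]
1.35 [-21. -38.] [ 0.456 -0.153]
1.15 [-25. -60.] [ 0.452 -0.175]
0.95 [-25. -82.] [ 0.453 -0.197]
0.75 [ -20. -103.] [ 0.458 -0.218]
0.55 [ -11. -123.] [ 0.466 -0.238]
0.35 [   2. -141.] [ 0.479 -0.256]
0.25 [  10. -149.] [ 0.487 -0.264]
```

The knob is gripped: the opening is 22 mm and the radius is 0.109 m. Next I swing it anticlockwise along the arc.

Emit:
{"api": "arm_command", "payload": {
  "steps": [
    [[0, 0, 0, -6, -8, 0, -1], [0, 0, 0, -12, -18, 0, -1], [0, 0, 0, -17, -28, 0, -1], [0, 0, 0, -21, -38, 0, -1], [0, 0, 0, -23, -49, 0, -1]]
  ],
  "newtons": 30
}}

```text
time: 3.55
position: [0.4543, -0.1645, 0.0718]
ee_rot: [0.114, 0.994, -0.0, 0.001]
ft_force: [1.8, 2.9, 9.4]
gripper_width: 0.235
```

Emit:
{"api": "arm_command", "payload": {
  "steps": [
    [[0, 0, 0, -2, -11, 0, -1], [0, 0, 0, -2, -22, 0, -1], [0, 0, 0, -2, -33, 0, -1], [0, 0, 0, 1, -44, 0, -1], [0, 0, 0, 3, -54, 0, -1]]
  ],
  "newtons": 30
}}

```text
time: 4.05
position: [0.4578, -0.2186, 0.0718]
ee_rot: [0.114, 0.993, -0.0, 0.002]
ft_force: [6.0, 3.8, 5.6]
gripper_width: 0.234
```

Emit:
{"api": "arm_command", "payload": {
  "steps": [
    [[0, 0, 0, 4, -10, 0, -1], [0, 0, 0, 9, -20, 0, -1], [0, 0, 0, 15, -29, 0, -1], [0, 0, 0, 22, -38, 0, -1], [0, 0, 0, 26, -42, 0, -1]]
  ],
  "newtons": 30
}}

```text
time: 4.55
position: [0.4834, -0.2606, 0.0718]
ee_rot: [0.114, 0.993, -0.0, 0.001]
ft_force: [-1.6, 1.6, 11.9]
gripper_width: 0.234
```

```bash
cat > st.py <<'E'
from h import *
s=manip.sense();p=s["position"];print(s["time"],p,s["ft_force"],s["gripper_width"]*92)
H=np.array([.562,-.1835]);psi=.072
k=p[:2]-H;print("r",np.hypot(*k));a=np.arctan2(k[1],k[0])%(2*np.pi);v0=np.pi+1+psi-a;print("value",v0)
def tab(vs):
  for v in vs:
    t=np.pi+1+psi-v;X=H+.11*np.array([np.cos(t),np.sin(t)]);print(round(v,2),((X-p[:2])*1000).round(0))
E
python3 - <<'E'
from st import *
tab(np.arange(.3,1.8,.1))
a=cam("top");cv2.imwrite("pics/c2.png",cv2.resize(a["img"][135:245,320:440],None,fx=5,fy=5,interpolation=cv2.INTER_CUBIC))
E
```

```text
4.55 [ 0.48336084 -0.26064041  0.07177684] [-1.63295886  1.61058126 11.87656048] 21.509914188816907
r 0.11015788631210445
value 0.29622253101919016
0.3 [-0.  0.]
0.4 [-7.  9.]
0.5 [-14.  18.]
0.6 [-19.  27.]
0.7 [-24.  37.]
0.8 [-27.  48.]
0.9 [-30.  58.]
1.0 [-31.  69.]
1.1 [-31.  80.]
1.2 [-30.  91.]
1.3 [-29. 102.]
1.4 [-25. 113.]
1.5 [-21. 123.]
1.6 [-16. 133.]
1.7 [-10. 142.]
```

View pics/c2.png

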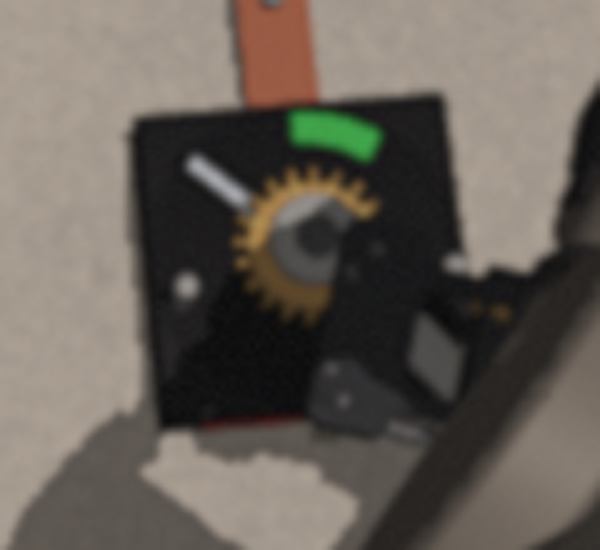

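The handle followed to 0.30. The pointer has not moved (tip about (192,160) in the crop) and the nut is visible past the gripper. Now I push clockwise to about 1.2, then look.

Emit:
{"api": "arm_command", "payload": {
  "steps": [
    [[0, 0, 0, -7, 9, 0, -1], [0, 0, 0, -14, 18, 0, -1], [0, 0, 0, -19, 27, 0, -1], [0, 0, 0, -24, 37, 0, -1], [0, 0, 0, -27, 48, 0, -1]]
  ],
  "newtons": 30
}}

```text
time: 5.1
position: [0.4564, -0.2131, 0.0719]
ee_rot: [0.114, 0.994, -0.001, 0.002]
ft_force: [1.0, -4.2, 6.7]
gripper_width: 0.23
```

Emit:
{"api": "arm_command", "payload": {
  "steps": [
    [[0, 0, 0, -3, 10, 0, -1], [0, 0, 0, -4, 21, 0, -1], [0, 0, 0, -4, 32, 0, -1], [0, 0, 0, -3, 43, 0, -1], [0, 0, 0, -3, 43, 0, -1]]
  ],
  "newtons": 30
}}

```text
time: 5.6
position: [0.4536, -0.1689, 0.0718]
ee_rot: [0.113, 0.994, -0.001, 0.001]
ft_force: [1.4, -2.2, 8.4]
gripper_width: 0.235
```

Run:
```python
from st import *
tab(np.arange(1.1,1.9,.1))
a=cam("top");cv2.imwrite("pics/c3.png",cv2.resize(a["img"][135:245,320:440],None,fx=5,fy=5,interpolation=cv2.INTER_CUBIC))
```

```text
5.6 [ 0.45363901 -0.16893404  0.07183541] [ 1.37838244 -2.17919533  8.37930738] 21.597101816319945
r 0.10933559380193905
value 1.205619749277385
1.1 [ -2. -11.]
1.2 [-1. -1.]
1.3 [ 1. 10.]
1.4 [ 4. 21.]
1.5 [ 8. 31.]
1.6 [13. 41.]
1.7 [19. 50.]
1.8 [26. 59.]
```

View pics/c3.png

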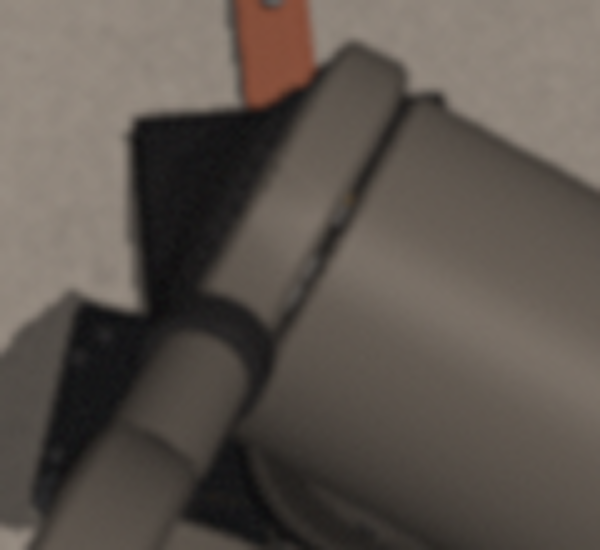

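The arm hides the dial from the top camera. I'll try the side and wrist views together (picture 7).

Run:
```python
from h import *
b=cam("side")["img"][190:290,300:430];w=cam("wrist")["img"]
b=cv2.resize(b,(520,400),interpolation=cv2.INTER_CUBIC);w=cv2.resize(w,(280,175))
o=np.zeros((400,800,3),np.uint8);o[:,:520]=b;o[:175,520:]=w;cv2.imwrite("pics/c4.png",o)
```

```text
(no output)
```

View pics/c4.png

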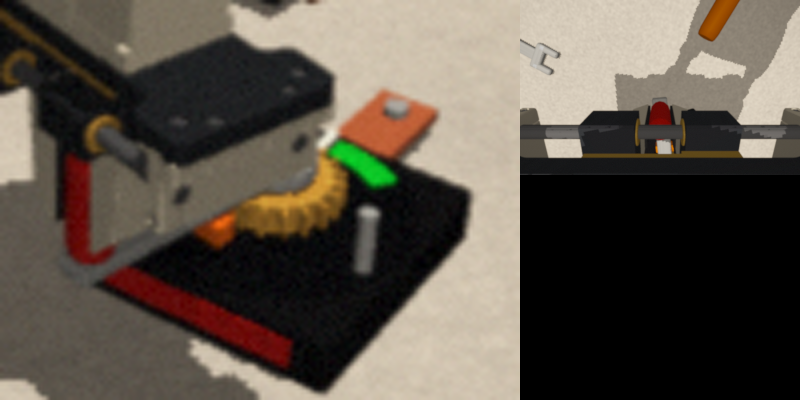

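The side view shows the white pointer's tip at crop (328,130), just short of the green arc, whose near end is about (338,148). I'll cast that pixel onto the pointer's plane.

Run:
```python
from h import *
b=cam("side");g=b["img"][190:290,300:430]
m=cv2.inRange(cv2.cvtColor(g,cv2.COLOR_BGR2HSV),np.array((0,0,120)),np.array((179,50,255)))
print(m[25:45,74:92]//255)
H=np.array([.562,-.1835]);psi=.072
f=lambda q,z:(lambda X:(round(.75-np.arctan2(*(X[:2]-H)[::-1])+psi,3),round(float(np.hypot(*(X[:2]-H))),4)))(onz(b,q,z))
for q in((382,222),(382,220.5),(381,223),(383,221)):
    print(q,[f(q,z) for z in(.033,.036,.040)])
M,bl=blobs(b,(50,120,60),(75,255,255),(370,215,410,245));print(bl)
ys,xs=np.nonzero(M);n=[f((x,y),.031) for x,y in zip(xs,ys)];A=np.array(n);print("green nut range",A[:,0].min(),A[:,0].max(),A[:,1].min(),A[:,1].max(), "mean",A.mean(0))
a=cam("top");
for v in(.2,.4,.6,.75,.9,1.05,1.4):
    t=.75-v+psi;print(v,[pix(b,[*(H+r*np.array([np.cos(t),np.sin(t)])),.036]).round(1) for r in(.045,.062)])
```

```text
[[0 0 0 0 0 0 0 0 0 0 1 1 1 1 1 1 1 0]
 [0 0 0 0 0 0 0 0 0 1 1 1 1 1 1 1 0 0]
 [0 0 0 0 0 0 0 0 0 0 1 1 1 1 0 0 0 0]
 [0 0 0 0 0 0 0 0 0 0 1 1 1 0 0 0 0 0]
 [0 0 0 0 0 0 0 0 0 1 1 1 0 0 0 0 0 0]
 [0 0 0 0 0 0 0 1 1 1 1 0 0 0 0 0 0 0]
 [0 0 0 0 0 0 1 1 1 1 0 0 0 0 0 0 0 0]
 [0 0 0 0 0 0 1 1 1 1 0 0 0 0 0 0 0 0]
 [0 0 0 0 0 0 0 1 1 1 0 0 0 0 0 0 0 0]
 [0 0 0 0 0 1 1 1 1 1 0 0 0 0 0 0 0 0]
 [0 0 0 0 0 1 1 1 1 1 0 0 0 0 0 0 0 0]
 [0 0 0 0 0 1 1 0 0 0 0 0 0 0 0 0 0 0]
 [0 0 0 0 0 0 0 0 0 0 0 0 0 0 0 0 0 0]
 [0 0 0 0 0 0 0 0 0 0 0 0 0 0 0 0 0 0]
 [0 0 0 0 0 0 0 0 0 0 0 0 0 0 0 0 0 0]
 [0 0 0 0 0 0 0 0 0 0 0 0 0 0 0 0 0 0]
 [0 0 0 0 0 0 0 0 0 0 0 0 0 0 0 0 0 0]
 [0 0 0 0 0 0 0 0 0 0 0 0 0 0 0 0 0 0]
 [0 0 0 0 0 0 0 0 0 0 0 0 0 0 0 0 0 0]
 [0 0 0 0 0 0 0 0 0 0 0 0 0 0 0 0 0 0]]
(382, 222) [(np.float64(0.638), 0.0643), (np.float64(0.664), 0.0602), (np.float64(0.705), 0.0547)]
(382, 220.5) [(np.float64(0.608), 0.0691), (np.float64(0.63), 0.0648), (np.float64(0.665), 0.0592)]
(381, 223) [(np.float64(0.634), 0.0602), (np.float64(0.661), 0.0561), (np.float64(0.705), 0.0506)]
(383, 221) [(np.float64(0.642), 0.0685), (np.float64(0.666), 0.0643), (np.float64(0.705), 0.0588)]
[([382, 225, 17, 12, 104], [390.4, 230.7])]
green nut range 0.743 1.438 0.047 0.0633 mean [1.09485577 0.05551058]
0.2 [array([367.7, 223.7]), array([367.8, 218.7])]
0.4 [array([372.5, 224.3]), array([374.2, 219.5])]
0.6 [array([377.1, 225.4]), array([380.5, 220.9])]
0.75 [array([380.4, 226.5]), array([384.9, 222.5])]
0.9 [array([383.4, 227.9]), array([389. , 224.3])]
1.05 [array([386. , 229.6]), array([392.7, 226.5])]
1.4 [array([390.8, 234.1]), array([399.4, 232.7])]
```

The nut reads about 0.65, with the arc itself reading 0.74 to 1.44 against a true 0.75 to 1.40. I add about 0.40 rad, taking the handle to about 1.60.

Emit:
{"api": "arm_command", "payload": {
  "steps": [
    [[0, 0, 0, 1, 10, 0, -1], [0, 0, 0, 4, 21, 0, -1], [0, 0, 0, 8, 31, 0, -1], [0, 0, 0, 12, 40, 0, -1], [0, 0, 0, 12, 40, 0, -1]]
  ],
  "newtons": 30
}}

```text
time: 6.35
position: [0.4669, -0.1297, 0.0718]
ee_rot: [0.113, 0.994, -0.001, 0.003]
ft_force: [3.2, -5.1, 5.1]
gripper_width: 0.233
```

Run:
```python
from st import *
b=cam("side")["img"][190:290,300:430]
cv2.imwrite("pics/c5.png",cv2.resize(b,(780,600),interpolation=cv2.INTER_CUBIC))
```

```text
6.35 [ 0.46690349 -0.12969499  0.07183645] [ 3.24825849 -5.07912565  5.05785867] 21.396957193512783
r 0.10926264753980812
value 1.5868880291793173
```

View pics/c5.png

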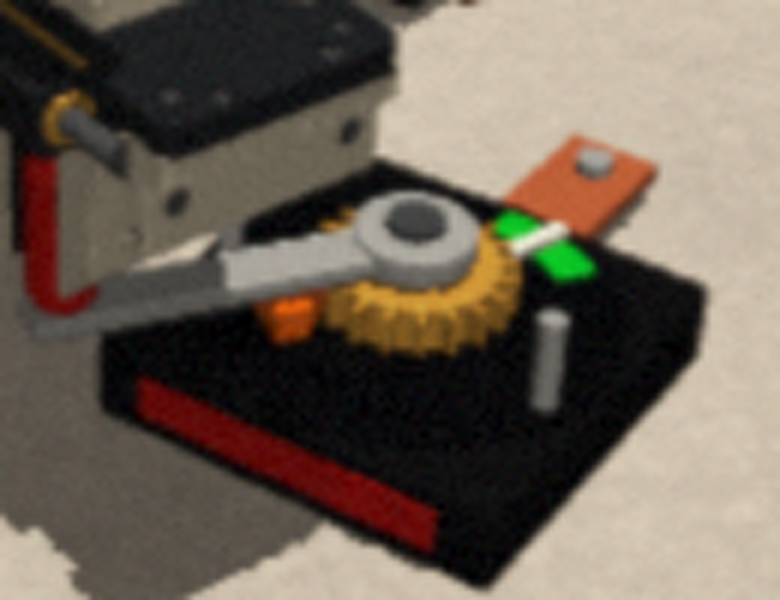

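The pointer's tip at crop (565,232) lies in the middle of the arc, so the nut is at about 1.05. I'll release and lift away.

Emit:
{"api": "arm_command", "payload": {
  "steps": [
    [[0, 0, 0, 0, 0, 0, 0], [0, 0, 0, 0, 0, 0, 0], [0, 0, 0, 0, 0, 0, 0], [0, 0, 0, 0, 0, 0, 0], [0, 0, 0, 0, 0, 0, 0]]
  ]
}}

```text
time: 6.9
position: [0.4642, -0.1284, 0.0705]
ee_rot: [0.114, 0.994, 0.0, -0.0]
ft_force: [-0.1, -0.3, -0.2]
gripper_width: 0.499
```

Emit:
{"api": "arm_command", "payload": {
  "steps": [
    [[0, 0, 0, 0, 0, 15, 0], [0, 0, 0, 0, 0, 45, 0], [0, 0, 0, 0, 0, 85, 0], [0, 0, 0, -20, 30, 120, 0], [0, 0, 0, -40, 70, 140, 0]]
  ]
}}

```text
time: 7.4
position: [0.4251, -0.059, 0.213]
ee_rot: [0.115, 0.993, -0.0, 0.002]
ft_force: [0.5, 0.4, 0.0]
gripper_width: 0.498
```

Emit:
{"api": "arm_command", "payload": {
  "steps": [
    [[0, 0, 0, -10, 45, 0, 0], [0, 0, 0, -20, 90, 0, 0], [0, 0, 0, -30, 130, 0, 0], [0, 0, 0, -40, 160, 0, 0], [0, 0, 0, -40, 160, 0, 0]]
  ]
}}

```text
time: 7.9
position: [0.3829, 0.1042, 0.2107]
ee_rot: [0.112, 0.994, 0.0, -0.0]
ft_force: [-0.5, 0.2, -0.8]
gripper_width: 0.498
```

Run:
```python
from st import *
print(s["qd"].round(3) if hasattr(s["qd"],"round") else s["qd"])
a=cam("top");A=cv2.resize(a["img"][120:240,150:440],None,fx=2.7,fy=2.7,interpolation=cv2.INTER_CUBIC)
cv2.imwrite("pics/c6.png",A)
H3=np.array([.562,-.1835])
for v in(.75,1.05,1.4):
    t=.75-v+psi;print(v,(pix(a,[*(H3+.062*np.array([np.cos(t),np.sin(t)])),.036])-[150,120])*2.7)
```

```text
7.9 [0.38290953 0.10423192 0.21074668] [-0.47861498  0.18390025 -0.76629212] 45.78657363611742
r 0.33891452297492
value 2.0860535057501832
[-0.071  0.012 -0.017 -0.031 -0.01  -0.071]
0.75 [616.28219707  97.93617007]
1.05 [639.86561836  99.81049308]
1.4 [665.53218527 110.27716961]
```

View pics/c6.png

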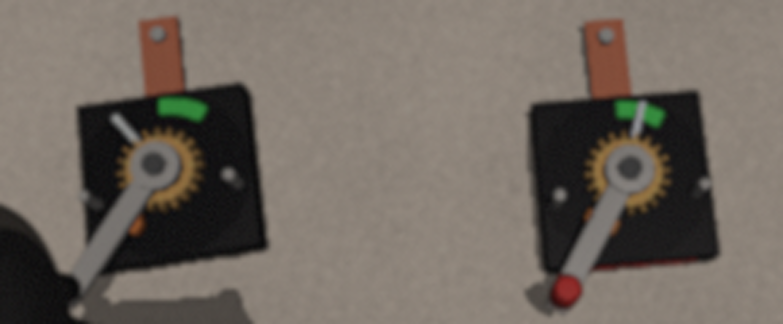

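The final top view shows the pointer's tip at about (642,103), mid-arc: 1.05 predicts (640,100). The black clamp's handle and pointer look as they did at the start, and the gripper is clear. I'm handing in.

```bash
python3 -c "
from workcell import manip
print(manip.close_job())"
```

```text
the job is handed in; nothing more can be done
None
```

The red clamp is tightened: its white pointer now lies near the middle of the green arc, and I handed the job in at about 8 s of the 45 s allowed. I gripped the red knob and swung the handle anticlockwise from 1.75 to 0.30; the nut stayed put. I then pushed it clockwise in two strokes to about 1.59, let go and lifted clear.

- **Nut angle:** the side view before release and the top view after it both put the nut at about 1.05 rad, with the arc spanning 0.75 to 1.40.
- **After release:** the force read about zero and the gripper was open, about 10 cm above the nearest knob top.
- **Black clamp:** it was never touched, and its pointer looks unchanged. The arm partly hid its knob in the last picture.
- **Failed check:** midway through the clockwise stroke the top camera was blocked by the arm, so I read the nut from the side camera instead (about 0.65). No checks disagreed.

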